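# Shorten the telescoping carton stop by one hole

### The job

The telescoping length stop on the packing table is one hole too long for the next cartons. Press its sprung release button, slide the tube in off its hole, then let the button up and gently push the tube on in until the button snaps up in the very next hole (do not pass it), never forcing anything. Finally put the closed fingers behind the end plate and pull lightly outward on its inner face to prove that it is locked, and leave the stop locked there without disturbing the things around it.

Things in the scene. Friction and masses are not known exactly. Their poses are not given: they have to be found in the camera images.
- stop_base: Fixed half of the stop, screwed to the table: grey foot plate 115 x 100 x 8 mm with a block 55 x 50 mm, 86 mm high, that holds a level steel tube (22 wide, 26 high, axis 60 mm above the table). Origin on the table under the tube's axis; x points outward along the tube, towards the end plate, z up. The block ends at x = 31 mm.
- stop_tube (a joint): How far the sliding half is pushed in, along -x of stop_base, m: 0 at the start (in the old hole), limit 0.072; friction about 3 N, 1.5 mm play either way in a hole. The next hole is 28 to 40 mm farther in, on the underside, differs from stop to stop and is not measured: it is felt as a hard stop. Another follows 28 mm beyond. Over 30 N from the fingers is forcing; 10 N does for all.
- tube_end (a point): Inner end of the sliding half, on the tube's axis, 60 mm above the table; at x = 130 mm - joint stop_tube in stop_base's frame. From it outward: black collar 55 long, 40 wide, top 80 mm above the table; then an aluminium tube 30 wide, 34 high (top at 77 mm); end plate from 120 mm on. Weighs 0.4 to 0.8 kg in all.
- fence (a point): Middle of the outward face of the upright black thumb fence on the collar's inner end, 97 mm above the table; 7 mm thick, 36 wide, top 105 mm above the table. A fingertip over the button can push inward against it to slide the tube. 20 mm from the button's centre, 16 mm higher than the button.
- release_button (a joint): How far the button is pressed down, m: 0 fully up (latched in a hole), 0.006 fully down. Spring 3.6 N at 0 to 7.2 N at 0.006. The 6 mm latch ball under the tube is clear of its hole beyond 4.5 mm; between holes it rides on the strip and keeps the button about 4 mm down when let go; over a hole it snaps up to 0, unless held down.
- button_top (a point): Centre of the top of the grey ribbed button, a plate 38 mm along the tube and 22 mm wide on the black collar; moves with tube and button. Up, it is 89 mm above the table, 9 mm above the collar.
- plate_inner (a point): Point on the inner face (towards the block) of the upright aluminium end plate (plate_face), on its centre line, 100 mm above the table, where to pull outward: 4 N or more for 0.2 s. The plate is 8 mm thick, 90 mm wide, 4 to 116 mm above the table. Between collar and this face 65 mm of tube lie free (top 77 mm above the table).
- part_box_a: Bystander: small cardboard carton 68 x 107 x 49 mm on the far side of the stop; origin at the centre of its underside. Leave alone.
- box_cutter: Bystander: snap-off knife 27 x 123 x 17 mm lying on the near side of the stop; origin at the centre of its underside. Leave alone.
- usb_stick: Bystander: small usb stick 56 x 18 x 8 mm lying on the near side of the stop; origin at the centre of its underside. Leave alone.
- tweezers: Bystander: steel tweezers 14 x 128 x 9 mm lying on the far side of the stop; origin at the centre of its underside. Leave alone.

How it is judged:
By the outcome, as a careful person would: the job done as asked, in the order asked, and still so for the second after the job is handed in, with the robot touching nothing.
It also fails if it takes over 51 s, if anything falls off the work surface, if the arm or the gripper's body presses on something with over 40 N, if the wrist force passes 120 N, or if a joint passes its speed limit or range.

### The arm

A 7-joint arm with a two-finger parallel gripper is mounted at the origin on a cart in front of the work surface, level with it; the furniture and walls round the work are solid. World frame = base frame: x ahead of the robot, y to its left, z up, the work surface at z = 0. Lengths are in m, angles in rad, forces in N, time in s.
With the tool pointing down it reaches from about 0.35 to 0.9 m from the base axis. Payload 19.9 kg.
Tool frame: the origin (TCP) lies at the very end of the fingers, on their centre line; the grasp point (between the pads) lies grasp_offset behind it (grasp_offset is the distance from the TCP to the grasp point, in m); z points along the fingers, y is the line along which they close (so a half turn about z gives the same grasp; the last joint's range is limited). The gripper opens to 94 mm and grips with 3 to 60 N. Pads are 16 mm wide; open, the fingers measure 119 mm over their backs; the gripper's body (75 mm by 177 mm) begins 78 mm behind the grasp point.
Start: joints at [-1.145, 0.417, -0.01, 1.614, 0.005, 1.111, -0.053], TCP at [0.282, 0.558, 0.205] pointing down, gripper open.
Joint ranges: [-2.81, 2.81], [-0.39, 2.02], [-1.27, 1.25], [0.06, 2.57], [-1.19, 4.33], [0.19, 2], [-2.82, 2.82]. Speed limits (rad/s): [1.89, 1.89, 2.39, 2.39, 3.01, 3.01, 3.01].

### API

Orientations are given as a unit quaternion [x, y, z, w].
In Python, from rig import observe, snapshot, calibration, hand_in, grasp_offset gives the robot as it stands.
- The arm moves only by the tool move_arm, never from a script. Its argument "series" is a list of rows, each an object of numbers: "ax", "ay", "az": the turn, a rotation vector about the tool's x, y, z in degrees; "tx", "ty", "tz": the shift along the tool's x, y, z in cm; "jaw": the opening, from 0 (shut) to 1 (fully open). A call has 1 to 12 rows; each row shifts and turns the commanded pose from where the row before left it, along the tool's axes as they then stand; what a row does not reach is not made up. A row lasts 1/10 s, in which the tool goes at most 50 mm and 8.59 degrees, less where a joint would pass 70% of its speed; a pose out of reach is approached as far as the arm can. A call is refused whole if a number of a shift passes 5 or a number of a turn 8.59, either way. A call with a gripper value outside its range is refused whole. The fingers move at their own pace and stop on an object; the grip force is fixed at half the most. Time passes only in rows, so rows that do not move let the fingers close. It gives the time, the measured TCP pose, the force, the opening and the grip force at its end, in the units of the state.
- observe(): the state, without advancing time (a new reading comes with each control period).
- snapshot(name): name is "side" or "top" or "wrist"; returns (picture, depth): 384x512x3 uint8, blue, green, red; 384x512 float32, m along the optical axis (not along the pixel's ray), 0 where there is no reading.
- calibration(name): a dict with "vertical_fov" (degrees; the focal length in pixels is half the picture's height over the tangent of half this angle, whatever the lens; pixels are square), "cx", "cy" (the principal point, pixels), "R" (3x3) and "t" (3): a world point X has camera coordinates R X + t. Camera axes: x right, y down, z forward; pixel columns grow to the right and rows downward; lengths in m; the calibration is good to about 2 mm. A picture is of the moment at which its call begins: read the wrist's pose just before it. calibration takes no time and is no camera call; for the wrist camera it gives the pose at the moment of the call.
- hand_in(): hands the job in; it is judged then, once.
The state is a dict: "time_s": time; "joint_positions": joint angles; "qvel": joint speeds; "joint_torque": joint torques, N m; "tool_pos": TCP position; "eef_rot": TCP orientation; "ft_force": force on the tool from outside, world axes, zero at the start; "ft_torque": the same for the moment, N m; "grip_width": opening from 0.0 (shut) to 1.0 (fully open); "finger_force": force on a finger pad.
Only numpy, scipy, OpenCV 4.12 (cv2) and the standard library are available. Lean on these libraries where they do the work, as an engineer would, in place of code of your own. Each camera call takes 0.05 s, during which the arm holds its last target. There are 200 camera calls.

## Working session

There is one attempt and no reset: what is moved stays moved. The work goes in short steps, Python scripts to look and compute and a tool call to move; the robot and the scene stay as the last step left them, time stands still between calls to the robot, and variables do not carry over. Pictures are saved under pics/ and viewed, at most 10 in all, crops included, and the job is handed in when it is done.

Besides the shell and the picture viewer there is one more tool, called after "Request:" as name([rows], argument=value, ...), one row to a line, values as JSON. move_arm: Moves the arm, as the interface text tells. Its arguments: {"type":"object","properties":{"series":{"type":"array","items":{"type":"object","properties":{"ax":{"type":"number"},"ay":{"type":"number"},"az":{"type":"number"},"tx":{"type":"number"},"ty":{"type":"number"},"tz":{"type":"number"},"jaw":{"type":"number"}}}}},"required":["series"]}

```bash
mkdir -p pics; cat > h.py <<'E'
import numpy as np, cv2
from rig import *
def snap(n,f):
    c=calibration(n); p,d=snapshot(n); cv2.imwrite('pics/'+f+'.png',p); np.savez('pics/'+f,d=d,R=c['R'],t=c['t'],k=[c['vertical_fov'],c['cx'],c['cy']]); return p,d
def pt(f,u,v,z=None):
    a=np.load('pics/'+f+'.npz'); fov,cx,cy=a['k']; fl=192/np.tan(np.radians(fov)/2)
    ray=np.array([(u-cx)/fl,(v-cy)/fl,1]); R,t=a['R'],a['t']; o=-R.T@t; r=R.T@ray
    if z is not None: return o+r*(z-o[2])/r[2]
    return o+r*np.median(a['d'][v-1:v+2,u-1:u+2])
E
python3 - <<'E'
from h import *
p,_=snap('top','t0'); q,_=snap('side','s0')
s=observe(); print(s); print(grasp_offset() if callable(grasp_offset) else grasp_offset)
E
```

```text
{'time_s': 0.1, 'joint_positions': array([-1.14450887,  0.4179254 , -0.01029187,  1.61405785,  0.00469163,
        1.11067596, -0.05299613]), 'qvel': array([-0.00052004, -0.00029317,  0.00067664, -0.00249734, -0.00069353,
       -0.00064376, -0.000822  ]), 'joint_torque': array([ 2.10207785e-03, -8.52591133e+01,  6.40682224e-01, -4.26691425e+01,
       -4.87957697e-02,  1.63184828e-02,  2.82660619e-05]), 'tool_pos': array([0.28169498, 0.55757644, 0.20490454]), 'eef_rot': array([ 2.31768050e-01,  9.72770939e-01, -5.14979580e-04, -8.17524828e-05]), 'ft_force': array([-0.3853091 , -1.00977448,  0.41571758]), 'ft_torque': array([-0.03940597,  0.06127435,  0.00213686]), 'finger_force': 0.0, 'grip_width': 0.9980949889581479}
0.0188
```

View pics/t0.png

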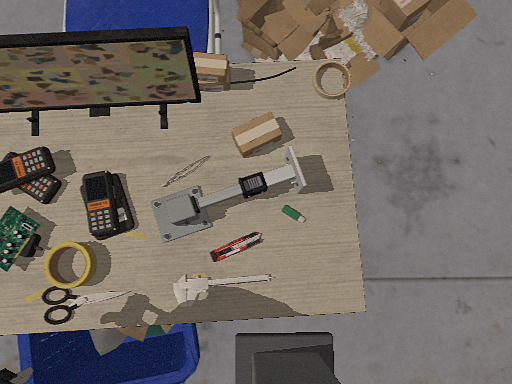

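View pics/s0.png

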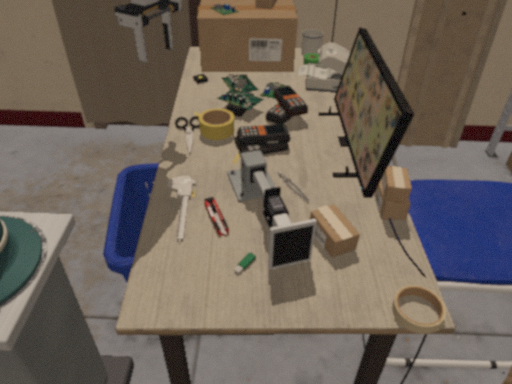

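The top view shows the foot near (182,213), the collar and button near (254,184), and the end plate near (293,170). The carton is on the far side, with the knife and USB stick on the near side. Next I'll measure these.

```bash
python3 - <<'E'
from h import *
p=cv2.imread('pics/t0.png'); cv2.imwrite('pics/t0c.png',cv2.resize(p[140:250,145:310],None,fx=4.8,fy=4.8,interpolation=cv2.INTER_CUBIC))
for n,u,v in [('foot',165,220),('block',190,205),('col',254,184),('plate',293,170),('tube',275,177),('monitor',150,100),('monbase',190,90),('carton',257,134),('usb',293,213)]: print(n,pt('t0',u,v).round(4))
E
```

```text
foot [0.5337 0.3228 0.0078]
block [0.558  0.2575 0.0841]
col [0.6011 0.1229 0.0888]
plate [0.6329 0.0386 0.0779]
tube [0.6181 0.0775 0.0769]
monitor [0.814  0.3623 0.018 ]
monbase [0.8243 0.2649 0.0529]
carton [0.7219 0.114  0.0483]
usb [0.5474 0.0329 0.0092]
```

View pics/t0c.png

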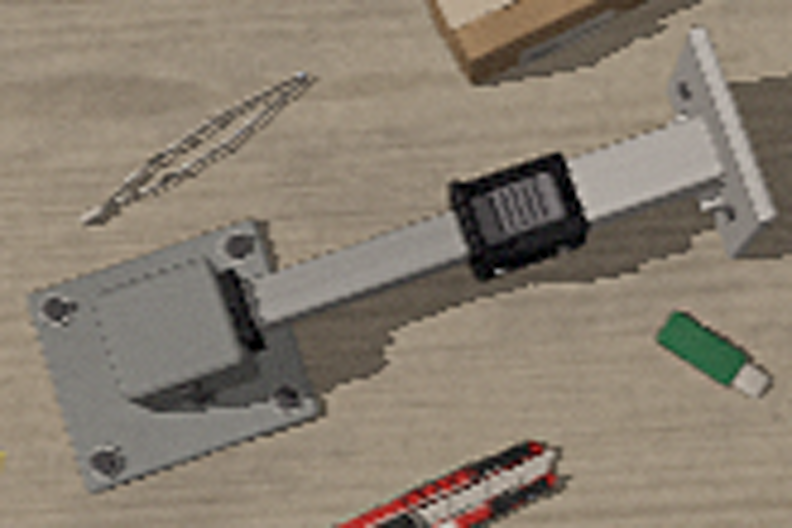

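```bash
cat > ax.py <<'E'
from h import *
def cloud(f):
    a=np.load('pics/'+f+'.npz'); d=a['d']; fov,cx,cy=a['k']; fl=192/np.tan(np.radians(fov)/2)
    v,u=np.mgrid[:384,:512]; P=np.stack([(u-cx)/fl*d,(v-cy)/fl*d,d],-1); P=P[d>0]; return (P-a['t'])@a['R']
E
python3 - <<'E'
from ax import *
P=cloud('t0'); b=np.array([.6011,.1229]); a=np.array([.35,-.936]); a/=np.hypot(*a)
for it in range(4):
    n=np.array([-a[1],a[0]]); q=(P[:,:2]-b); s=q@a; w=q@n
    def line(m):
        return np.median(w[m])
    bins=[]
    for s0 in list(np.arange(-.075,-.04,.003))+list(np.arange(.036,.08,.003)):
        m=(abs(s-s0)<.003)&(P[:,2]>.069)&(P[:,2]<.082)&(abs(w)<.03)
        if m.sum()>4: bins.append((s0,(w[m].min()+w[m].max())/2))
    k,c=np.polyfit(*np.array(bins).T,1); a=a+k*n; a/=np.hypot(*a); b=b+c*n
print(a,b,np.degrees(np.arctan2(a[1],a[0])),np.array(bins).round(4).tolist())
n=np.array([-a[1],a[0]]);q=(P[:,:2]-b);s=q@a;w=q@n
for s0 in np.arange(-.17,.12,.004):
    m=(abs(s-s0)<.002)&(abs(w)<.012); print(round(s0,3),P[m,2].max().round(4) if m.any() else None,np.median(P[m,2]).round(4) if m.any() else None,end=' | ')
x=b+a*0; print(); print('btn px',pt('t0',253,183,.089),pt('t0',254,183,.089))
v=pt('t0',253,183,.089)[:2]-b;print(v@a,v@n)
E
```

```text
[ 0.32353298 -0.9462169 ] [0.6047758  0.12427436] -71.1232805500713 [[-0.075, -0.0005], [-0.072, -0.0], [-0.069, -0.0], [-0.066, -0.0003], [-0.063, -0.0002], [-0.06, 0.0004], [-0.057, -0.0001], [-0.054, 0.0003], [-0.051, 0.0006], [-0.048, 0.0005], [-0.045, 0.0001], [-0.042, -0.0006], [0.036, -0.0003], [0.039, 0.0003], [0.042, 0.0003], [0.045, -0.0001], [0.048, -0.0001], [0.051, 0.0], [0.054, 0.0], [0.057, -0.0001], [0.06, -0.0001], [0.063, -0.0001], [0.066, -0.0001], [0.069, -0.0001], [0.072, 0.0001], [0.075, 0.0001], [0.078, 0.0]]
-0.17 0.0886 0.0856 | -0.166 0.0894 0.0872 | -0.162 0.0888 0.0866 | -0.158 0.0899 0.0863 | -0.154 0.0886 0.0855 | -0.15 0.0909 0.0873 | -0.146 0.0885 0.0865 | -0.142 0.0897 0.0866 | -0.138 0.087 0.0845 | -0.134 0.0837 0.0803 | -0.13 0.0839 0.0792 | -0.126 0.076 0.0726 | -0.122 0.0751 0.0716 | -0.118 0.0751 0.0711 | -0.114 0.0756 0.0722 | -0.11 0.0754 0.0714 | -0.106 0.075 0.0715 | -0.102 0.077 0.0718 | -0.098 0.0769 0.0738 | -0.094 0.0761 0.0714 | -0.09 0.076 0.0717 | -0.086 0.0752 0.0719 | -0.082 0.0758 0.0717 | -0.078 0.076 0.0723 | -0.074 0.0763 0.0722 
[... 462 characters left out ...]
22 0.0896 | 0.014 0.0919 0.0891 | 0.018 0.0855 0.0811 | 0.022 0.0833 0.0792 | 0.026 0.0815 0.0778 | 0.03 0.0803 0.0774 | 0.034 0.0807 0.0766 | 0.038 0.0802 0.0771 | 0.042 0.0803 0.0765 | 0.046 0.0789 0.0769 | 0.05 0.0805 0.0768 | 0.054 0.0805 0.0768 | 0.058 0.0799 0.0776 | 0.062 0.0798 0.0772 | 0.066 0.0797 0.0766 | 0.07 0.0804 0.0764 | 0.074 0.0792 0.0771 | 0.078 0.0813 0.0773 | 0.082 0.08 0.0765 | 0.086 0.0816 0.0772 | 0.09 0.1188 0.0939 | 0.094 0.1193 0.1158 | 0.098 0.1186 0.116 | 0.102 None None | 0.106 None None | 0.11 None None | 0.114 None None | 0.118 None None | 
btn px [0.60317021 0.12503937 0.089     ] [0.60315749 0.12293165 0.089     ]
-0.001243319388342562 -0.0012717328977112292
```

Request:
move_arm([
  {"az":7.4,"jaw":0},
  {"az":7.4,"jaw":0},
  {"az":7.4,"jaw":0},
  {"az":7.4,"jaw":0},
  {"az":7.4,"jaw":0},
  {"az":7.3,"jaw":0},
])

```text
$.series[0]: bad value
```

Request:
move_arm([
  {"tx":-4.2,"ty":1.36,"jaw":0},
  {"tx":-4.2,"ty":1.36,"jaw":0},
  {"tx":-4.2,"ty":1.36,"jaw":0},
  {"tx":-4.2,"ty":1.36,"jaw":0},
  {"tx":-4.2,"ty":1.36,"jaw":0},
  {"tx":-4.2,"ty":1.36,"jaw":0},
  {"tx":-4.2,"ty":1.36,"jaw":0},
  {"tx":-4.2,"ty":1.36,"jaw":0},
  {"tx":-4.2,"ty":1.36,"jaw":0},
  {"tx":-4.2,"ty":1.36,"jaw":0},
  {"tx":-4.2,"ty":1.36,"jaw":0},
  {"jaw":0},
])

```text
$.series[0]: bad value
```

Request:
move_arm([
  {"tx":0,"ty":0,"tz":0,"ax":0,"ay":0,"az":7.4,"jaw":0},
  {"tx":0,"ty":0,"tz":0,"ax":0,"ay":0,"az":7.4,"jaw":0},
])

```text
time_s: 0.3
tool_pos: [0.2818, 0.5576, 0.2051]
eef_rot: [0.358, 0.934, -0.0, -0.0]
ft_force: [-0.2, 0.5, 0.3]
grip_width: 0.867
finger_force: 0.0
```

Request:
move_arm([
  {"tx":0,"ty":0,"tz":0,"ax":0,"ay":0,"az":7.4,"jaw":0},
  {"tx":0,"ty":0,"tz":0,"ax":0,"ay":0,"az":7.4,"jaw":0},
  {"tx":0,"ty":0,"tz":0,"ax":0,"ay":0,"az":7.4,"jaw":0},
  {"tx":0,"ty":0,"tz":0,"ax":0,"ay":0,"az":7.3,"jaw":0},
])

```text
time_s: 0.7
tool_pos: [0.2817, 0.5576, 0.2051]
eef_rot: [0.584, 0.812, -0.0, 0.0]
ft_force: [0.2, 0.2, -0.4]
grip_width: 0.524
finger_force: 0.0
```

Request:
move_arm([
  {"tx":-4.2,"ty":1.36,"tz":0,"ax":0,"ay":0,"az":0,"jaw":0},
  {"tx":-4.2,"ty":1.36,"tz":0,"ax":0,"ay":0,"az":0,"jaw":0},
  {"tx":-4.2,"ty":1.36,"tz":0,"ax":0,"ay":0,"az":0,"jaw":0},
  {"tx":-4.2,"ty":1.36,"tz":0,"ax":0,"ay":0,"az":0,"jaw":0},
  {"tx":-4.2,"ty":1.36,"tz":0,"ax":0,"ay":0,"az":0,"jaw":0},
  {"tx":-4.2,"ty":1.36,"tz":0,"ax":0,"ay":0,"az":0,"jaw":0},
  {"tx":-4.2,"ty":1.36,"tz":0,"ax":0,"ay":0,"az":0,"jaw":0},
  {"tx":-4.2,"ty":1.36,"tz":0,"ax":0,"ay":0,"az":0,"jaw":0},
  {"tx":-4.2,"ty":1.36,"tz":0,"ax":0,"ay":0,"az":0,"jaw":0},
  {"tx":-4.2,"ty":1.36,"tz":0,"ax":0,"ay":0,"az":0,"jaw":0},
  {"tx":-4.2,"ty":1.36,"tz":0,"ax":0,"ay":0,"az":0,"jaw":0},
  {"tx":0,"ty":0,"tz":0,"ax":0,"ay":0,"az":0,"jaw":0},
])

```text
time_s: 1.9
tool_pos: [0.5756, 0.1631, 0.2053]
eef_rot: [0.584, 0.811, -0.001, 0.001]
ft_force: [0.1, 0.7, -0.2]
grip_width: 0.006
finger_force: 0.0
```

```bash
cat > st.py <<'E'
from h import *
from scipy.spatial.transform import Rotation as Ro
a=np.array([.32353,-.94622]); n=np.array([-a[1],a[0]]); b=np.array([.60478,.12427])
def st():
    s=observe(); p=s['tool_pos']; R=Ro.from_quat(s['eef_rot']).as_matrix(); q=p[:2]-b; f=s['ft_force']
    print('t',s['time_s'],'s,w,z mm',(1e3*np.r_[q@a,q@n,p[2]]).round(2),'F s,w,z',np.r_[f[:2]@a,f[:2]@n,f[2]].round(2),'tx',R[:,0].round(3),'ang',np.degrees(np.arctan2(R[1,0],R[0,0])).round(2),'want 108.88 tz',R[:,2].round(3),s['grip_width'])
st()
E
python3 st.py; python3 -c "
from h import *
snap('wrist','w1')"
```

```text
t 1.9 s,w,z mm [-46.15 -15.08 205.26] F s,w,z [-0.6   0.28 -0.16] tx [-0.317  0.948 -0.003] ang 108.47 want 108.88 tz [ 0.001 -0.002 -1.   ] 0.005743486182169653
```

View pics/w1.png

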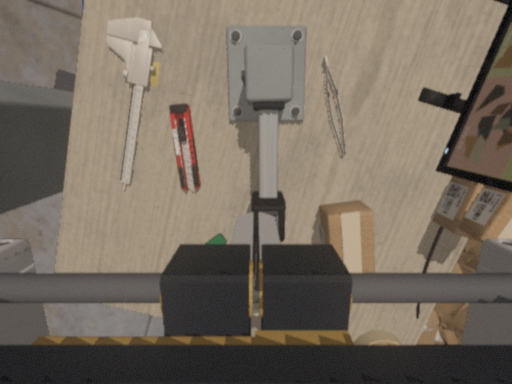

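The fingers are aligned with the tube, and the fence is at (267,205). I'll move over the button and go down to just above the fence height.

Request:
move_arm([
  {"tx":-2.15,"ty":0.75,"tz":0,"ax":0,"ay":0,"az":-0.2,"jaw":0},
  {"tx":-2.15,"ty":0.75,"tz":0,"ax":0,"ay":0,"az":-0.2,"jaw":0},
  {"tx":0,"ty":0,"tz":0,"ax":0,"ay":0,"az":0,"jaw":0},
  {"tx":0,"ty":0,"tz":0,"ax":0,"ay":0,"az":0,"jaw":0},
  {"tx":0,"ty":0,"tz":3,"ax":0,"ay":0,"az":0,"jaw":0},
  {"tx":0,"ty":0,"tz":3,"ax":0,"ay":0,"az":0,"jaw":0},
  {"tx":0,"ty":0,"tz":2.8,"ax":0,"ay":0,"az":0,"jaw":0},
  {"tx":0,"ty":0,"tz":0,"ax":0,"ay":0,"az":0,"jaw":0},
])

```text
time_s: 2.75
tool_pos: [0.5985, 0.1346, 0.1143]
eef_rot: [0.578, 0.816, -0.002, -0.002]
ft_force: [0.2, 0.6, -0.2]
grip_width: 0.007
finger_force: 0.0
```

```bash
python3 st.py; python3 -c "
from h import *
p,_=snap('wrist','w2'); p2,_=snap('top','t2'); q,_=snap('side','s2')
g=cv2.resize(q[150:260,215:325],(550,550)); cv2.imwrite('pics/c2.png',np.hstack([g,cv2.resize(p[150:384,160:360],(250,292))[:550] if 0 else np.zeros((550,1,3),np.uint8)]))"
```

```text
t 2.75 s,w,z mm [-11.81  -2.59 114.26] F s,w,z [-0.5   0.33 -0.16] tx [-0.332  0.943  0.001] ang 109.41 want 108.88 tz [-0.005 -0.001 -1.   ] 0.006661460695170267
```

View pics/w2.png

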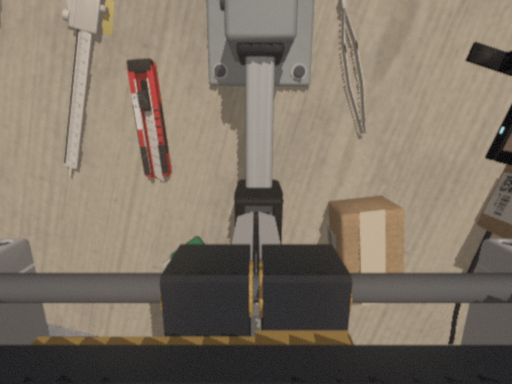

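View pics/c2.png

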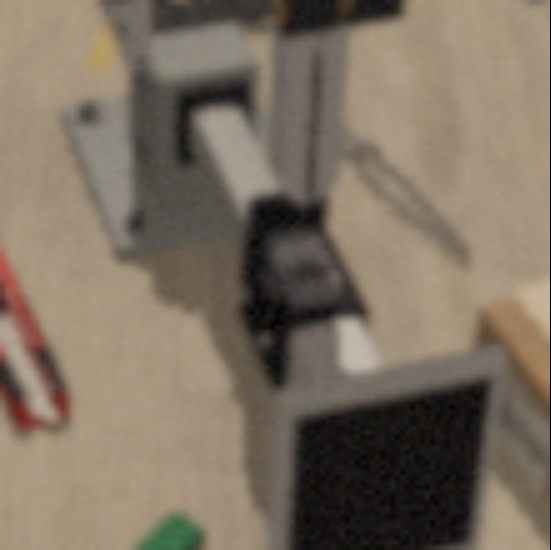

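The wrist view shows the fingers at column 256 and the tube at about 259.5. That puts the tube about 2.6 mm to the far side, which matches the computed offset. I'll correct for it.

Request:
move_arm([
  {"tx":-0.45,"ty":0.13,"tz":0,"ax":0,"ay":0,"az":0.5,"jaw":0},
  {"tx":-0.45,"ty":0.13,"tz":0,"ax":0,"ay":0,"az":0,"jaw":0},
  {"tx":0,"ty":0,"tz":0,"ax":0,"ay":0,"az":0,"jaw":0},
  {"tx":0,"ty":0,"tz":0,"ax":0,"ay":0,"az":0,"jaw":0},
])

```text
time_s: 3.3
tool_pos: [0.6068, 0.1256, 0.1178]
eef_rot: [0.582, 0.813, 0.0, 0.0]
ft_force: [-0.7, 0.6, 0.1]
grip_width: 0.005
finger_force: 0.0
```

```bash
python3 st.py
```

```text
t 3.3 s,w,z mm [ -0.6    2.31 117.79] F s,w,z [-0.83 -0.5   0.11] tx [-0.322  0.947 -0.   ] ang 108.78 want 108.88 tz [ 0.  0. -1.] 0.004863133322101814
```

Request:
move_arm([
  {"tx":0.3,"ty":-0.23,"tz":1,"ax":0,"ay":0,"az":0,"jaw":0},
  {"tx":0,"ty":0,"tz":1.2,"ax":0,"ay":0,"az":0,"jaw":0},
  {"tx":0,"ty":0,"tz":0,"ax":0,"ay":0,"az":0,"jaw":0},
  {"tx":0,"ty":0,"tz":0,"ax":0,"ay":0,"az":0,"jaw":0},
  {"tx":0,"ty":0,"tz":0,"ax":0,"ay":0,"az":0,"jaw":0},
])

```text
time_s: 3.8
tool_pos: [0.6036, 0.1279, 0.0956]
eef_rot: [0.582, 0.813, -0.0, 0.0]
ft_force: [-0.4, -0.1, 0.8]
grip_width: 0.001
finger_force: 0.0
```

```bash
python3 st.py
```

```text
t 3.8 s,w,z mm [-3.78  0.   95.57] F s,w,z [-0.06 -0.43  0.82] tx [-0.322  0.947 -0.   ] ang 108.8 want 108.88 tz [ 0. -0. -1.] 0.0006821337542256346
```

Request:
move_arm([
  {"tx":0,"ty":0,"tz":0.4,"ax":0,"ay":0,"az":0,"jaw":0},
  {"tx":0,"ty":0,"tz":0.3,"ax":0,"ay":0,"az":0,"jaw":0},
  {"tx":0,"ty":0,"tz":0.2,"ax":0,"ay":0,"az":0,"jaw":0},
  {"tx":0,"ty":0,"tz":0,"ax":0,"ay":0,"az":0,"jaw":0},
  {"tx":0,"ty":0,"tz":0,"ax":0,"ay":0,"az":0,"jaw":0},
])

```text
time_s: 4.3
tool_pos: [0.6036, 0.1279, 0.0867]
eef_rot: [0.582, 0.813, 0.0, 0.0]
ft_force: [0.0, -0.2, 4.5]
grip_width: 0.006
finger_force: 2.2
```

```bash
python3 st.py
```

```text
t 4.3 s,w,z mm [-3.810e+00  4.000e-02  8.668e+01] F s,w,z [ 0.19 -0.03  4.52] tx [-0.322  0.947 -0.   ] ang 108.8 want 108.88 tz [ 0.  0. -1.] 0.005514324190877189
```

Request:
move_arm([
  {"tx":0,"ty":0,"tz":0.1,"ax":0,"ay":0,"az":0,"jaw":0},
  {"tx":0,"ty":0,"tz":0.1,"ax":0,"ay":0,"az":0,"jaw":0},
  {"tx":0,"ty":0,"tz":0.1,"ax":0,"ay":0,"az":0,"jaw":0},
  {"tx":0,"ty":0,"tz":0,"ax":0,"ay":0,"az":0,"jaw":0},
  {"tx":0,"ty":0,"tz":0,"ax":0,"ay":0,"az":0,"jaw":0},
])

```text
time_s: 4.8
tool_pos: [0.6036, 0.1278, 0.0836]
eef_rot: [0.582, 0.813, 0.0, 0.0]
ft_force: [-0.0, -0.1, 6.8]
grip_width: 0.004
finger_force: 3.1
```

```bash
python3 st.py
```

```text
t 4.8 s,w,z mm [-3.750e+00  4.000e-02  8.364e+01] F s,w,z [ 0.09 -0.04  6.79] tx [-0.322  0.947 -0.   ] ang 108.79 want 108.88 tz [ 0. -0. -1.] 0.003969894372884912
```

Request:
move_arm([
  {"tx":0.3,"ty":0,"tz":0,"ax":0,"ay":0,"az":0,"jaw":0},
  {"tx":0.3,"ty":0,"tz":0,"ax":0,"ay":0,"az":0,"jaw":0},
  {"tx":0.2,"ty":0,"tz":0,"ax":0,"ay":0,"az":0,"jaw":0},
  {"tx":0.1,"ty":0,"tz":0,"ax":0,"ay":0,"az":0,"jaw":0},
  {"tx":0.1,"ty":0,"tz":0,"ax":0,"ay":0,"az":0,"jaw":0},
  {"tx":0.1,"ty":0,"tz":0,"ax":0,"ay":0,"az":0,"jaw":0},
  {"tx":0,"ty":0,"tz":0,"ax":0,"ay":0,"az":0,"jaw":0},
  {"tx":0,"ty":0,"tz":0,"ax":0,"ay":0,"az":0,"jaw":0},
])

```text
time_s: 5.6
tool_pos: [0.6002, 0.1379, 0.0837]
eef_rot: [0.582, 0.813, 0.0, 0.0]
ft_force: [0.8, -2.6, 6.3]
grip_width: 0.008
finger_force: 3.0
```

```bash
python3 st.py
```

```text
t 5.6 s,w,z mm [-1.435e+01  1.000e-02  8.368e+01] F s,w,z [ 2.75 -0.07  6.27] tx [-0.322  0.947 -0.001] ang 108.78 want 108.88 tz [ 0.001 -0.    -1.   ] 0.008232839820532956
```

Request:
move_arm([
  {"tx":0.15,"ty":0,"tz":0,"ax":0,"ay":0,"az":0,"jaw":0},
  {"tx":0.15,"ty":0,"tz":0,"ax":0,"ay":0,"az":0,"jaw":0},
  {"tx":0.15,"ty":0,"tz":0,"ax":0,"ay":0,"az":0,"jaw":0},
  {"tx":0,"ty":0,"tz":0,"ax":0,"ay":0,"az":0,"jaw":0},
])

```text
time_s: 6.0
tool_pos: [0.5987, 0.1422, 0.0837]
eef_rot: [0.582, 0.813, -0.0, 0.0]
ft_force: [0.1, -1.7, 6.0]
grip_width: 0.003
finger_force: 3.0
```

```bash
python3 st.py
```

```text
t 6.0 s,w,z mm [-1.893e+01  4.000e-02  8.366e+01] F s,w,z [ 1.61 -0.43  6.  ] tx [-0.322  0.947 -0.001] ang 108.79 want 108.88 tz [ 0.001 -0.    -1.   ] 0.003321279152985683
```

Request:
move_arm([
  {"tx":0.15,"ty":0,"tz":0,"ax":0,"ay":0,"az":0,"jaw":0},
  {"tx":0.15,"ty":0,"tz":0,"ax":0,"ay":0,"az":0,"jaw":0},
  {"tx":0.15,"ty":0,"tz":0,"ax":0,"ay":0,"az":0,"jaw":0},
  {"tx":0,"ty":0,"tz":0,"ax":0,"ay":0,"az":0,"jaw":0},
])

```text
time_s: 6.4
tool_pos: [0.5972, 0.1465, 0.0836]
eef_rot: [0.582, 0.813, -0.0, 0.0]
ft_force: [0.0, -2.1, 6.1]
grip_width: 0.006
finger_force: 3.0
```

```bash
python3 st.py; python3 - <<'E'
from h import *
snap('top','t3')
exec(open('st.py').read().split('st()\n')[0].split('def')[0])
from ax import cloud
for f in('t0','t3'):
    P=cloud(f); q=P[:,:2]-b; s=q@a; w=q@n
    m=(P[:,2]>.09)&(P[:,2]<.125)&(abs(w)<.05)&(s>.02); print(f,np.percentile(s[m],[2,50,98]),m.sum())
E
```

```text
t 6.4 s,w,z mm [-2.344e+01  2.000e-02  8.364e+01] F s,w,z [ 2.   -0.63  6.11] tx [-0.322  0.947 -0.001] ang 108.78 want 108.88 tz [ 0.001 -0.    -1.   ] 0.0059488285044637
t0 [0.09019435 0.09232627 0.09833345] 256
t3 [0.07451074 0.07688459 0.0790865 ] 13
```

Request:
move_arm([
  {"tx":0,"ty":0,"tz":-0.3,"ax":0,"ay":0,"az":0,"jaw":0},
  {"tx":0,"ty":0,"tz":-0.3,"ax":0,"ay":0,"az":0,"jaw":0},
  {"tx":0,"ty":0,"tz":-0.3,"ax":0,"ay":0,"az":0,"jaw":0},
  {"tx":0,"ty":0,"tz":0,"ax":0,"ay":0,"az":0,"jaw":0},
  {"tx":0,"ty":0,"tz":0,"ax":0,"ay":0,"az":0,"jaw":0},
])

```text
time_s: 6.95
tool_pos: [0.5969, 0.1468, 0.0924]
eef_rot: [0.582, 0.813, -0.0, -0.0]
ft_force: [0.7, 0.1, 0.6]
grip_width: 0.002
finger_force: 0.0
```

```bash
python3 st.py; python3 - <<'E'
from h import *
snap('top','t4'); q,_=snap('side','s4'); cv2.imwrite('pics/c4.png',cv2.resize(q[150:260,215:325],(590,590),interpolation=cv2.INTER_CUBIC))
exec(open('st.py').read().split('def')[0])
from ax import cloud
for f in('t0','t4'):
    P=cloud(f); q=P[:,:2]-b; s=q@a; w=q@n
    m=(P[:,2]>.09)&(P[:,2]<.125)&(abs(w)<.05)&(s>.04); print(f,np.percentile(s[m],[2,50,98]),np.percentile(w[m],[0,100]),m.sum())
E
```

```text
t 6.95 s,w,z mm [-23.9   -0.19  92.42] F s,w,z [0.14 0.67 0.6 ] tx [-0.322  0.947 -0.   ] ang 108.8 want 108.88 tz [-0. -0. -1.] 0.002151524891917516
t0 [0.09019435 0.09232627 0.09833345] [-0.04471836  0.04463579] 256
t4 [0.07646731 0.07813332 0.07875261] [-0.04399203 -0.03854039] 5
```

View pics/c4.png

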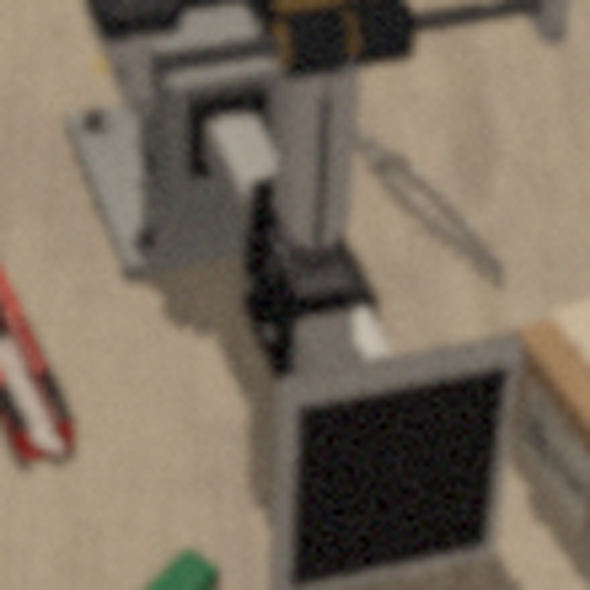

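The finger is over the button and has let it up, and the tube has moved in about 14 mm. Next I'll push gently on the fence.

Request:
move_arm([
  {"tx":0.1,"ty":0,"tz":0,"ax":0,"ay":0,"az":0,"jaw":0},
  {"tx":0.1,"ty":0,"tz":0,"ax":0,"ay":0,"az":0,"jaw":0},
  {"tx":0.1,"ty":0,"tz":0,"ax":0,"ay":0,"az":0,"jaw":0},
  {"tx":0.1,"ty":0,"tz":0,"ax":0,"ay":0,"az":0,"jaw":0},
])

```text
time_s: 7.45
tool_pos: [0.5956, 0.1507, 0.0924]
eef_rot: [0.582, 0.813, -0.0, 0.0]
ft_force: [-0.5, 0.1, 0.2]
grip_width: -0.002
finger_force: 0.0
```

Request:
move_arm([
  {"tx":0.1,"ty":0,"tz":0,"ax":0,"ay":0,"az":0,"jaw":0},
  {"tx":0.1,"ty":0,"tz":0,"ax":0,"ay":0,"az":0,"jaw":0},
  {"tx":0.1,"ty":0,"tz":0,"ax":0,"ay":0,"az":0,"jaw":0},
  {"tx":0.1,"ty":0,"tz":0,"ax":0,"ay":0,"az":0,"jaw":0},
])

```text
time_s: 7.85
tool_pos: [0.5944, 0.1544, 0.0925]
eef_rot: [0.582, 0.813, -0.0, 0.0]
ft_force: [0.6, -0.6, 0.4]
grip_width: 0.007
finger_force: 0.0
```

```bash
python3 st.py
```

```text
t 7.85 s,w,z mm [-3.191e+01 -8.000e-02  9.246e+01] F s,w,z [0.81 0.39 0.42] tx [-0.322  0.947 -0.   ] ang 108.8 want 108.88 tz [ 0. -0. -1.] 0.006518813086644843
```

Request:
move_arm([
  {"tx":0.1,"ty":0,"tz":0,"ax":0,"ay":0,"az":0,"jaw":0},
  {"tx":0.1,"ty":0,"tz":0,"ax":0,"ay":0,"az":0,"jaw":0},
  {"tx":0.1,"ty":0,"tz":0,"ax":0,"ay":0,"az":0,"jaw":0},
  {"tx":0.1,"ty":0,"tz":0,"ax":0,"ay":0,"az":0,"jaw":0},
])

```text
time_s: 8.25
tool_pos: [0.5932, 0.1579, 0.0925]
eef_rot: [0.582, 0.813, -0.0, 0.0]
ft_force: [1.1, -3.8, -1.6]
grip_width: 0.007
finger_force: 2.1
```

```bash
python3 st.py
```

```text
t 8.25 s,w,z mm [-35.56  -0.11  92.48] F s,w,z [ 3.99 -0.22 -1.63] tx [-0.322  0.947 -0.   ] ang 108.78 want 108.88 tz [ 0. -0. -1.] 0.007127958333329958
```

Request:
move_arm([
  {"tx":0.1,"ty":0,"tz":0,"ax":0,"ay":0,"az":0,"jaw":0},
  {"tx":0.1,"ty":0,"tz":0,"ax":0,"ay":0,"az":0,"jaw":0},
  {"tx":0.1,"ty":0,"tz":0,"ax":0,"ay":0,"az":0,"jaw":0},
])

```text
time_s: 8.55
tool_pos: [0.5921, 0.161, 0.0925]
eef_rot: [0.582, 0.813, -0.0, 0.0]
ft_force: [0.6, -4.3, 0.3]
grip_width: 0.006
finger_force: 2.1
```

```bash
python3 st.py
```

```text
t 8.55 s,w,z mm [-3.884e+01 -9.000e-02  9.247e+01] F s,w,z [ 4.3  -0.84  0.27] tx [-0.322  0.947 -0.   ] ang 108.8 want 108.88 tz [ 0. -0. -1.] 0.006313236751043302
```

Request:
move_arm([
  {"tx":0.1,"ty":0,"tz":0,"ax":0,"ay":0,"az":0,"jaw":0},
  {"tx":0.1,"ty":0,"tz":0,"ax":0,"ay":0,"az":0,"jaw":0},
])

```text
time_s: 8.75
tool_pos: [0.5915, 0.1629, 0.0925]
eef_rot: [0.582, 0.813, -0.0, 0.0]
ft_force: [0.1, -4.3, -0.1]
grip_width: 0.003
finger_force: 2.1
```

```bash
python3 st.py
```

```text
t 8.75 s,w,z mm [-40.89  -0.1   92.48] F s,w,z [ 4.09 -1.32 -0.12] tx [-0.322  0.947 -0.   ] ang 108.8 want 108.88 tz [ 0. -0. -1.] 0.003449532051442614
```

Request:
move_arm([
  {"tx":0.05,"ty":0,"tz":0,"ax":0,"ay":0,"az":0,"jaw":0},
  {"tx":0.05,"ty":0,"tz":0,"ax":0,"ay":0,"az":0,"jaw":0},
])

```text
time_s: 8.95
tool_pos: [0.5911, 0.1639, 0.0925]
eef_rot: [0.582, 0.813, -0.0, -0.0]
ft_force: [1.5, -3.6, 0.1]
grip_width: 0.001
finger_force: 2.0
```

Request:
move_arm([
  {"tx":0.05,"ty":0,"tz":0,"ax":0,"ay":0,"az":0,"jaw":0},
  {"tx":0.05,"ty":0,"tz":0,"ax":0,"ay":0,"az":0,"jaw":0},
])

```text
time_s: 9.15
tool_pos: [0.5908, 0.1648, 0.0925]
eef_rot: [0.582, 0.813, -0.0, 0.0]
ft_force: [0.1, -3.6, 0.6]
grip_width: 0.006
finger_force: 2.0
```

Request:
move_arm([
  {"tx":0.05,"ty":0,"tz":0,"ax":0,"ay":0,"az":0,"jaw":0},
  {"tx":0.05,"ty":0,"tz":0,"ax":0,"ay":0,"az":0,"jaw":0},
  {"tx":0.05,"ty":0,"tz":0,"ax":0,"ay":0,"az":0,"jaw":0},
])

```text
time_s: 9.45
tool_pos: [0.5903, 0.1662, 0.0925]
eef_rot: [0.582, 0.813, -0.0, 0.0]
ft_force: [1.0, -4.2, 0.6]
grip_width: 0.007
finger_force: 1.9
```

Request:
move_arm([
  {"tx":0.05,"ty":0,"tz":0,"ax":0,"ay":0,"az":0,"jaw":0},
  {"tx":0.05,"ty":0,"tz":0,"ax":0,"ay":0,"az":0,"jaw":0},
  {"tx":0.05,"ty":0,"tz":0,"ax":0,"ay":0,"az":0,"jaw":0},
])

```text
time_s: 9.75
tool_pos: [0.5898, 0.1679, 0.0925]
eef_rot: [0.582, 0.813, 0.0, -0.0]
ft_force: [-0.1, -2.1, 1.7]
grip_width: 0.002
finger_force: 0.9
```

Request:
move_arm([
  {"tx":0.05,"ty":0,"tz":0,"ax":0,"ay":0,"az":0,"jaw":0},
  {"tx":0.05,"ty":0,"tz":0,"ax":0,"ay":0,"az":0,"jaw":0},
])

```text
time_s: 9.95
tool_pos: [0.5894, 0.1692, 0.0924]
eef_rot: [0.582, 0.813, 0.0, -0.0]
ft_force: [1.2, -0.6, 0.5]
grip_width: 0.007
finger_force: 0.0
```

```bash
python3 st.py
```

```text
t 9.95 s,w,z mm [-4.745e+01  1.000e-02  9.244e+01] F s,w,z [0.97 0.9  0.5 ] tx [-0.323  0.947  0.   ] ang 108.83 want 108.88 tz [-0.  0. -1.] 0.006678740369818185
```

Request:
move_arm([
  {"tx":0.05,"ty":0,"tz":0,"ax":0,"ay":0,"az":0,"jaw":0},
  {"tx":0.05,"ty":0,"tz":0,"ax":0,"ay":0,"az":0,"jaw":0},
])

```text
time_s: 10.15
tool_pos: [0.5892, 0.1697, 0.0925]
eef_rot: [0.582, 0.813, 0.0, -0.0]
ft_force: [0.3, -1.1, -0.2]
grip_width: 0.004
finger_force: 0.5
```

Request:
move_arm([
  {"tx":0.05,"ty":0,"tz":0,"ax":0,"ay":0,"az":0,"jaw":0},
])

```text
time_s: 10.25
tool_pos: [0.5892, 0.1699, 0.0925]
eef_rot: [0.582, 0.813, -0.0, 0.0]
ft_force: [0.7, -2.1, -0.9]
grip_width: 0.006
finger_force: 1.1
```

```bash
python3 st.py
```

```text
t 10.25 s,w,z mm [-48.23  -0.    92.47] F s,w,z [ 2.19 -0.04 -0.9 ] tx [-0.322  0.947 -0.   ] ang 108.79 want 108.88 tz [ 0. -0. -1.] 0.006074689703252744
```

Request:
move_arm([
  {"tx":0.05,"ty":0,"tz":0,"ax":0,"ay":0,"az":0,"jaw":0},
  {"tx":0.05,"ty":0,"tz":0,"ax":0,"ay":0,"az":0,"jaw":0},
])

```text
time_s: 10.45
tool_pos: [0.5889, 0.1706, 0.0925]
eef_rot: [0.582, 0.813, -0.0, 0.0]
ft_force: [1.7, -2.8, -1.4]
grip_width: 0.004
finger_force: 1.5
```

Request:
move_arm([
  {"tx":0.05,"ty":0,"tz":0,"ax":0,"ay":0,"az":0,"jaw":0},
  {"tx":0.05,"ty":0,"tz":0,"ax":0,"ay":0,"az":0,"jaw":0},
])

```text
time_s: 10.65
tool_pos: [0.5885, 0.1718, 0.0925]
eef_rot: [0.582, 0.813, -0.0, 0.0]
ft_force: [1.8, -2.4, -1.6]
grip_width: 0.003
finger_force: 1.5
```

```bash
python3 st.py
```

```text
t 10.65 s,w,z mm [-5.023e+01 -4.000e-02  9.248e+01] F s,w,z [ 2.85  0.98 -1.59] tx [-0.322  0.947 -0.   ] ang 108.79 want 108.88 tz [ 0. -0. -1.] 0.0028169012377657608
```

Request:
move_arm([
  {"tx":0.05,"ty":0,"tz":0,"ax":0,"ay":0,"az":0,"jaw":0},
])

```text
time_s: 10.75
tool_pos: [0.5883, 0.1723, 0.0925]
eef_rot: [0.582, 0.813, 0.0, 0.0]
ft_force: [2.5, -2.5, -1.5]
grip_width: 0.002
finger_force: 1.5
```

Request:
move_arm([
  {"tx":0.05,"ty":0,"tz":0,"ax":0,"ay":0,"az":0,"jaw":0},
])

```text
time_s: 10.85
tool_pos: [0.5882, 0.1728, 0.0924]
eef_rot: [0.582, 0.813, -0.0, 0.0]
ft_force: [2.0, -2.2, -1.6]
grip_width: 0.003
finger_force: 1.5
```

```bash
python3 st.py; python3 - <<'E'
from h import *
q,_=snap('side','s5'); p,_=snap('wrist','w5')
cv2.imwrite('pics/c5.png',np.hstack([cv2.resize(q[145:225,225:305],(400,400),interpolation=cv2.INTER_CUBIC),cv2.resize(p[130:290,180:340],(400,400),interpolation=cv2.INTER_CUBIC)]))
E
```

```text
t 10.85 s,w,z mm [-5.130e+01 -3.000e-02  9.245e+01] F s,w,z [ 2.78  1.21 -1.63] tx [-0.322  0.947 -0.   ] ang 108.79 want 108.88 tz [ 0. -0. -1.] 0.0031120284549219896
```

View pics/c5.png

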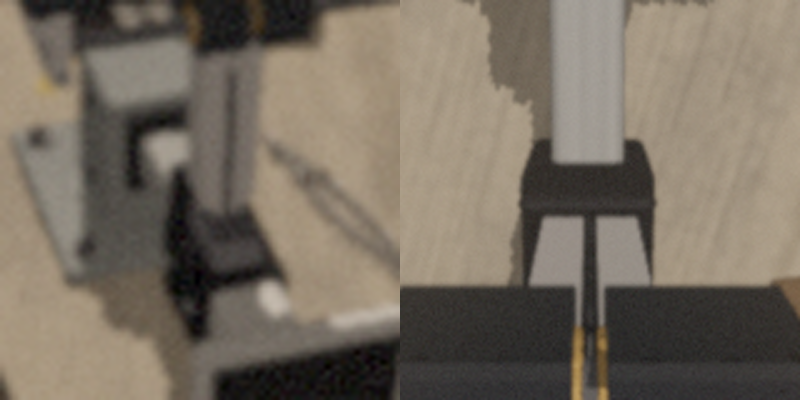

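In the wrist view the finger is hard against the fence. I'll check the button height and tube position from the side-camera depth.

```bash
python3 - <<'E'
from h import *
exec(open('st.py').read().split('def')[0])
from ax import cloud
for f,d in(('s0',0),('s4',20),('s5',37)):
    P=cloud(f); q=(P[:,:2]-b)*1e3; s=q@a; w=q@n; z=P[:,2]*1e3
    print(f)
    for s0 in range(-70,110,4):
        m=(abs(s-s0)<2)&(abs(w)<9)&(z>65)&(z<125)
        if m.sum()>2: print((s0,m.sum(),np.median(z[m]).round(1)),end=' ')
    m=(z>20)&(z<115)&(abs(w)<43)&(s>30)&(s<115); print('\nplate front', np.percentile(s[m],[2,50,90,98]).round(1),m.sum())
E
```

```text
s0
(-70, np.int64(8), np.float64(71.7)) (-66, np.int64(8), np.float64(72.0)) (-30, np.int64(4), np.float64(102.6)) (-26, np.int64(24), np.float64(101.0)) (-22, np.int64(44), np.float64(95.5)) (-18, np.int64(8), np.float64(88.6)) (-14, np.int64(11), np.float64(88.3)) (-10, np.int64(10), np.float64(88.0)) (-6, np.int64(12), np.float64(88.0)) (-2, np.int64(9), np.float64(88.4)) (2, np.int64(11), np.float64(88.6)) (6, np.int64(9), np.float64(88.2)) (10, np.int64(9), np.float64(88.0)) (14, np.int64(35), np.float64(85.3)) (18, np.int64(20), np.float64(79.2)) (22, np.int64(17), np.float64(77.9)) (26, np.int64(13), np.float64(76.6)) (30, np.int64(15), np.float64(76.7)) (34, np.int64(15), np.float64(75.9)) (38, np.int64(14), np.float64(75.9)) (42, np.int64(12), np.float64(75.3)) (46, np.int64(12), np.float64(75.4)) (50, np.int64(15), np.float64(75.7)) (54, np.int64(5), np.float64(76.0)) (90, np.int64(4), np.float64(113.4)) (94, np.int64(25), np.float64(114.0)) (98, np.int64(152), np.float64(91.8)) (102, np.int64(16), np.float64(85.0)) 
plate front [ 35.6  98.4  99.8 100.5] 1636
s4
(-22, np.in
[... 827 characters left out ...]
4(68), np.float64(109.0)) (-38, np.int64(13), np.float64(88.2)) (-34, np.int64(7), np.float64(88.0)) (-30, np.int64(11), np.float64(88.3)) (-26, np.int64(23), np.float64(86.4)) (-22, np.int64(27), np.float64(81.2)) (-18, np.int64(16), np.float64(77.6)) (-14, np.int64(14), np.float64(76.5)) (-10, np.int64(10), np.float64(75.8)) (-6, np.int64(10), np.float64(76.1)) (-2, np.int64(11), np.float64(76.8)) (2, np.int64(11), np.float64(75.6)) (6, np.int64(12), np.float64(75.9)) (10, np.int64(11), np.float64(76.2)) (14, np.int64(4), np.float64(77.2)) (54, np.int64(14), np.float64(114.4)) (58, np.int64(102), np.float64(99.6)) (62, np.int64(69), np.float64(88.0)) 
plate front [54.  59.7 61.  61.7] 1437
```

The button is up again: its top reads 88 mm, as at the start, against 84 mm while riding. The tube is in by 38.7 mm, so it is latched in the next hole. I'll back off, lift, and go behind the plate.

Request:
move_arm([
  {"tx":-0.5,"ty":0,"tz":0,"ax":0,"ay":0,"az":0,"jaw":0},
  {"tx":0,"ty":0,"tz":0,"ax":0,"ay":0,"az":0,"jaw":0},
  {"tx":0,"ty":0,"tz":-2,"ax":0,"ay":0,"az":0,"jaw":0},
  {"tx":0,"ty":0,"tz":-1.5,"ax":0,"ay":0,"az":0,"jaw":0},
  {"tx":0,"ty":0,"tz":0,"ax":0,"ay":0,"az":0,"jaw":0},
  {"tx":-2.5,"ty":0,"tz":0,"ax":0,"ay":0,"az":0,"jaw":0},
  {"tx":-2.5,"ty":0,"tz":0,"ax":0,"ay":0,"az":0,"jaw":0},
  {"tx":-2.0,"ty":0,"tz":0,"ax":0,"ay":0,"az":0,"jaw":0},
  {"tx":0,"ty":0,"tz":0,"ax":0,"ay":0,"az":0,"jaw":0},
  {"tx":0,"ty":0,"tz":0,"ax":0,"ay":0,"az":0,"jaw":0},
  {"tx":0,"ty":0,"tz":0,"ax":0,"ay":0,"az":0,"jaw":0},
  {"tx":0,"ty":0,"tz":0,"ax":0,"ay":0,"az":0,"jaw":0},
])

```text
time_s: 12.15
tool_pos: [0.612, 0.1029, 0.1273]
eef_rot: [0.582, 0.813, 0.0, -0.0]
ft_force: [0.4, 0.5, 0.3]
grip_width: 0.004
finger_force: 0.0
```

```bash
python3 st.py
```

```text
t 12.15 s,w,z mm [ 2.2590e+01 -8.0000e-02  1.2735e+02] F s,w,z [-0.39  0.54  0.27] tx [-0.323  0.946  0.   ] ang 108.87 want 108.88 tz [-0.  0. -1.] 0.004405465301159274
```

Request:
move_arm([
  {"tx":0,"ty":0,"tz":2,"ax":0,"ay":0,"az":0,"jaw":0},
  {"tx":0,"ty":0,"tz":1.6,"ax":0,"ay":0,"az":0,"jaw":0},
  {"tx":0,"ty":0,"tz":0,"ax":0,"ay":0,"az":0,"jaw":0},
  {"tx":0,"ty":0,"tz":0,"ax":0,"ay":0,"az":0,"jaw":0},
  {"tx":-0.6,"ty":0,"tz":0,"ax":0,"ay":0,"az":0,"jaw":0},
  {"tx":-0.6,"ty":0,"tz":0,"ax":0,"ay":0,"az":0,"jaw":0},
  {"tx":-0.3,"ty":0,"tz":0,"ax":0,"ay":0,"az":0,"jaw":0},
  {"tx":0,"ty":0,"tz":0,"ax":0,"ay":0,"az":0,"jaw":0},
  {"tx":0,"ty":0,"tz":0,"ax":0,"ay":0,"az":0,"jaw":0},
])

```text
time_s: 13.05
tool_pos: [0.6172, 0.0876, 0.0916]
eef_rot: [0.582, 0.813, 0.0, 0.0]
ft_force: [0.0, -0.1, 0.7]
grip_width: 0.006
finger_force: 0.0
```

```bash
python3 st.py
```

```text
t 13.05 s,w,z mm [38.75 -0.12 91.61] F s,w,z [ 0.15 -0.    0.69] tx [-0.322  0.947 -0.   ] ang 108.78 want 108.88 tz [ 0.  0. -1.] 0.005620930807980661
```

Request:
move_arm([
  {"tx":-0.1,"ty":0,"tz":0,"ax":0,"ay":0,"az":0,"jaw":0},
  {"tx":-0.1,"ty":0,"tz":0,"ax":0,"ay":0,"az":0,"jaw":0},
  {"tx":-0.1,"ty":0,"tz":0,"ax":0,"ay":0,"az":0,"jaw":0},
  {"tx":-0.1,"ty":0,"tz":0,"ax":0,"ay":0,"az":0,"jaw":0},
])

```text
time_s: 13.45
tool_pos: [0.6184, 0.0839, 0.0915]
eef_rot: [0.582, 0.813, 0.0, -0.0]
ft_force: [-1.5, 2.1, 0.6]
grip_width: 0.009
finger_force: 1.2
```

```bash
python3 st.py
```

```text
t 13.45 s,w,z mm [42.64 -0.19 91.47] F s,w,z [-2.49 -0.78  0.59] tx [-0.322  0.947  0.   ] ang 108.8 want 108.88 tz [-0.  0. -1.] 0.008981105277054202
```

Contact has begun. I'll pull in 0.5 mm steps through the play to the stop.

Request:
move_arm([
  {"tx":-0.05,"ty":0,"tz":0,"ax":0,"ay":0,"az":0,"jaw":0},
  {"tx":-0.05,"ty":0,"tz":0,"ax":0,"ay":0,"az":0,"jaw":0},
])

```text
time_s: 13.65
tool_pos: [0.6186, 0.0833, 0.0915]
eef_rot: [0.582, 0.813, 0.0, -0.0]
ft_force: [-1.7, 3.0, 1.4]
grip_width: 0.001
finger_force: 1.5
```

Request:
move_arm([
  {"tx":-0.05,"ty":0,"tz":0,"ax":0,"ay":0,"az":0,"jaw":0},
  {"tx":-0.05,"ty":0,"tz":0,"ax":0,"ay":0,"az":0,"jaw":0},
])

```text
time_s: 13.85
tool_pos: [0.619, 0.0821, 0.0915]
eef_rot: [0.582, 0.813, 0.0, -0.0]
ft_force: [-1.6, 2.6, 0.8]
grip_width: 0.003
finger_force: 1.5
```

```bash
python3 st.py
```

```text
t 13.85 s,w,z mm [44.47 -0.2  91.46] F s,w,z [-2.95 -0.73  0.75] tx [-0.322  0.947  0.   ] ang 108.81 want 108.88 tz [-0.  0. -1.] 0.0031044383870733167
```

Still moving at about 3 N friction, which fits being within the play. I'll continue.

Request:
move_arm([
  {"tx":-0.05,"ty":0,"tz":0,"ax":0,"ay":0,"az":0,"jaw":0},
  {"tx":-0.05,"ty":0,"tz":0,"ax":0,"ay":0,"az":0,"jaw":0},
])

```text
time_s: 14.05
tool_pos: [0.6194, 0.081, 0.0915]
eef_rot: [0.582, 0.813, -0.0, 0.0]
ft_force: [-0.6, 2.7, 0.9]
grip_width: 0.003
finger_force: 1.7
```

Request:
move_arm([
  {"tx":-0.05,"ty":0,"tz":0,"ax":0,"ay":0,"az":0,"jaw":0},
  {"tx":-0.05,"ty":0,"tz":0,"ax":0,"ay":0,"az":0,"jaw":0},
])

```text
time_s: 14.25
tool_pos: [0.6195, 0.0806, 0.0914]
eef_rot: [0.582, 0.813, 0.0, -0.0]
ft_force: [-3.5, 7.0, 2.7]
grip_width: 0.007
finger_force: 3.7
```

```bash
python3 st.py
```

```text
t 14.25 s,w,z mm [46.1  -0.22 91.45] F s,w,z [-7.74 -1.07  2.67] tx [-0.323  0.947  0.001] ang 108.82 want 108.88 tz [-0.     0.001 -1.   ] 0.007097761118232042
```

That is a hard stop at 7.7 N. I'll hold briefly to prove the lock.

Request:
move_arm([
  {"tx":0,"ty":0,"tz":0,"ax":0,"ay":0,"az":0,"jaw":0},
  {"tx":0,"ty":0,"tz":0,"ax":0,"ay":0,"az":0,"jaw":0},
  {"tx":0,"ty":0,"tz":0,"ax":0,"ay":0,"az":0,"jaw":0},
  {"tx":0,"ty":0,"tz":0,"ax":0,"ay":0,"az":0,"jaw":0},
])

```text
time_s: 14.65
tool_pos: [0.6195, 0.0806, 0.0915]
eef_rot: [0.582, 0.813, 0.0, -0.0]
ft_force: [-2.8, 4.6, 2.0]
grip_width: 0.004
finger_force: 2.9
```

```bash
python3 st.py
```

```text
t 14.65 s,w,z mm [46.12 -0.2  91.47] F s,w,z [-5.25 -1.17  1.99] tx [-0.323  0.947  0.001] ang 108.82 want 108.88 tz [-0.  0. -1.] 0.0037059946902853525
```

Request:
move_arm([
  {"tx":-0.05,"ty":0,"tz":0,"ax":0,"ay":0,"az":0,"jaw":0},
  {"tx":0,"ty":0,"tz":0,"ax":0,"ay":0,"az":0,"jaw":0},
  {"tx":0,"ty":0,"tz":0,"ax":0,"ay":0,"az":0,"jaw":0},
])

```text
time_s: 14.95
tool_pos: [0.6195, 0.0804, 0.0915]
eef_rot: [0.582, 0.813, 0.0, -0.0]
ft_force: [-3.7, 6.0, 1.8]
grip_width: 0.006
finger_force: 3.8
```

```bash
python3 st.py
```

```text
t 14.95 s,w,z mm [46.26 -0.21 91.47] F s,w,z [-6.93 -1.58  1.8 ] tx [-0.323  0.946  0.001] ang 108.84 want 108.88 tz [-0.001  0.001 -1.   ] 0.005953937176079013
```

Request:
move_arm([
  {"tx":0.5,"ty":0,"tz":0,"ax":0,"ay":0,"az":0,"jaw":0},
  {"tx":1.0,"ty":0,"tz":0,"ax":0,"ay":0,"az":0,"jaw":0},
  {"tx":0.3,"ty":0,"tz":0,"ax":0,"ay":0,"az":0,"jaw":0},
  {"tx":0,"ty":0,"tz":0,"ax":0,"ay":0,"az":0,"jaw":0},
  {"tx":0,"ty":0,"tz":0,"ax":0,"ay":0,"az":0,"jaw":0},
  {"tx":0,"ty":0,"tz":-3,"ax":0,"ay":0,"az":0,"jaw":0},
  {"tx":0,"ty":0,"tz":-4,"ax":0,"ay":0,"az":0,"jaw":0},
  {"tx":0,"ty":0,"tz":-4,"ax":0,"ay":0,"az":0,"jaw":0},
  {"tx":0,"ty":0,"tz":0,"ax":0,"ay":0,"az":0,"jaw":0},
  {"tx":0,"ty":0,"tz":0,"ax":0,"ay":0,"az":0,"jaw":0},
  {"tx":0,"ty":0,"tz":0,"ax":0,"ay":0,"az":0,"jaw":0},
])

```text
time_s: 16.05
tool_pos: [0.6136, 0.0964, 0.2005]
eef_rot: [0.582, 0.813, -0.001, -0.0]
ft_force: [0.4, -0.4, -0.5]
grip_width: 0.005
finger_force: 0.0
```

```bash
python3 st.py; python3 - <<'E'
from h import *
snap('side','s6')
exec(open('st.py').read().split('def')[0])
from ax import cloud
for f in('s0','s5','s6'):
    P=cloud(f); q=(P[:,:2]-b)*1e3; s=q@a; w=q@n; z=P[:,2]*1e3
    m=(z>20)&(z<112)&(abs(w)<40)&(s>40)&(s<115); pf=np.median(s[m])
    m=(abs(w)<9)&(abs(s-pf+98)<8)&(z>70)&(z<100); print(f,'plate',pf.round(1),'btn z',np.median(z[m]).round(1),m.sum())
i,j=cv2.imread('pics/s0.png'),cv2.imread('pics/s6.png'); cv2.imwrite('pics/f.png',np.hstack([i[100:300,150:370],j[100:300,150:370]]))
E
```

```text
t 16.05 s,w,z mm [ 29.24  -0.67 200.49] F s,w,z [ 0.53  0.2  -0.46] tx [-0.322  0.947 -0.   ] ang 108.79 want 108.88 tz [-0.001 -0.    -1.   ] 0.004703922805260607
s0 plate 98.6 btn z 88.3 42
s5 plate 59.8 btn z 89.1 53
s6 plate 63.1 btn z 87.9 37
```

View pics/f.png

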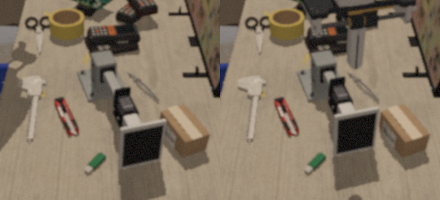

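The stop is latched about 35.5 mm in, the button is up, the surrounding things are where they were, and the arm is clear.

```bash
python3 -c "
from rig import *
print(hand_in())"
```

```text
the job is handed in; nothing more can be done
None
```

The job is handed in: the stop is locked in the very next hole, about 36 mm farther in, with the button up. The outward pull on the end plate met a hard stop and held at 5–8 N, and nothing around it was disturbed.

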